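# Set the condiments back on their own coasters

### The job

The four condiments have been put back on the wrong coasters. Rearrange them so that each stands upright in the middle of the coaster that has the colour of its lid (ketchup on red, spice jar on green, pepper drum on white, soy sauce on yellow), using the empty black coaster as a parking place where you need one. Knock none of them over, and leave the orange mug that stands among them where it is.

Things in the scene. Friction and masses are not known exactly. Their poses are not given: they have to be found in the camera images.
- ketchup_mid (a point): Red squeeze bottle with a red cap, 198 mm tall, round: 46 mm diameter up to 112 mm above its underside, 39 mm from there to the top, where it is best gripped, high up (about 170 mm above its underside) so that the gripper's body stays clear of the cap. The point lies on its axis, half-way up (99 mm above its underside); z up along the bottle. About 0.38 kg.
- spice_mid (a point): Short spice jar with a wide green lid and brown contents, 46 mm diameter, 98 mm tall; grasp the glass body, that is 20 to 60 mm above its underside. The lid only shows and cannot be gripped. The point lies on its axis, half-way up (49 mm above its underside); z up along the jar. About 0.11 kg.
- pepper_mid (a point): Round pepper drum, black with white streaks, with a white lid, 46 mm diameter, 98 mm tall. The point lies on its axis, half-way up (49 mm above its underside); z up along the drum. About 0.11 kg.
- soy_mid (a point): Small dark brown sauce bottle with a golden-yellow cap, 145 mm tall, round: 39 mm diameter up to 67 mm above its underside; from there to the top it can be gripped as if 32 mm in diameter. The point lies on its axis, half-way up (72.5 mm above its underside); z up along the bottle. About 0.22 kg.
- mug_mid (a point): Orange mug, 81 mm diameter, 101 mm tall, with a handle that points roughly towards the robot, standing empty among the bottles at the front; a bystander. The point lies on the axis of its round body, 50 mm above its underside.
- coaster_red: Round red coaster, a flat disc of 100 mm diameter, 6 mm thick, fixed to the worktop; at the start a bottle or jar with another lid colour stands on it. Its origin is the centre of its underside, z up.
- coaster_green: Round green coaster, a flat disc of 100 mm diameter, 6 mm thick, fixed to the worktop; at the start a bottle or jar with another lid colour stands on it. Its origin is the centre of its underside, z up.
- coaster_white: Round white coaster, a flat disc of 100 mm diameter, 6 mm thick, fixed to the worktop; at the start a bottle or jar with another lid colour stands on it. Its origin is the centre of its underside, z up.
- coaster_yellow: Round yellow coaster, a flat disc of 100 mm diameter, 6 mm thick, fixed to the worktop; at the start a bottle or jar with another lid colour stands on it. Its origin is the centre of its underside, z up.
- coaster_black: Round black coaster, a flat disc of 100 mm diameter, 6 mm thick, fixed to the worktop; belongs to no bottle and is empty at the start: a free spot to park things on. Its origin is the centre of its underside, z up.
Mind the look-alikes: they are no part of the job. What is shaped like the part that bears ketchup_mid but blue is not meant.

How it is judged:
At the end, for the whole second after the job is handed in: Ketchup, spice jar, pepper drum and soy bottle each stand upright (within 0.1 rad) and at rest on the red, green, white and yellow coaster respectively, the axis within 15 mm of the coaster's centre and the underside on the coaster (within 6 mm); the mug is within 20 mm of where it stood (horizontal distance between ketchup_mid and coaster_red below 0.015 m and height (world z) of ketchup_mid between 0.099 and 0.111 m and angle between each of ketchup_mid, spice_mid, pepper_mid, soy_mid's own z axis and vertical below 0.1 rad and linear speed of each of ketchup, spice, pepper, soy below 0.02 m/s and horizontal distance between spice_mid and coaster_green below 0.015 m and height (world z) of spice_mid between 0.049 and 0.061 m and horizontal distance between pepper_mid and coaster_white below 0.015 m and height (world z) of pepper_mid between 0.049 and 0.061 m and horizontal distance between soy_mid and coaster_yellow below 0.015 m and height (world z) of soy_mid between 0.0725 and 0.0845 m and distance of mug_mid from where it was at the start of the episode below 0.02 m); the robot touches nothing.
It fails at once if a condiment is tipped over (leans more than 0.6 rad) (angle between any of ketchup_mid, spice_mid, pepper_mid, soy_mid's own z axis and vertical above 0.6 rad).
It fails at once if the orange mug is pushed more than 20 mm or tipped over (distance of mug_mid from where it was at the start of the episode above 0.02 m or angle between mug_mid's own z axis and vertical above 0.3 rad).
It also fails if it takes over 152 s, if anything falls off the work surface, if the arm or the gripper's body presses on something with over 40 N, if the wrist force passes 120 N, or if a joint passes its speed limit or range.

### The arm

A 6-joint arm with a two-finger parallel gripper is mounted at the origin on a cart in front of the work surface, level with it; the furniture and walls round the work are solid. World frame = base frame: x ahead of the robot, y to its left, z up, the work surface at z = 0. Lengths are in m, angles in rad, forces in N, time in s.
With the tool pointing down it reaches from about 0.35 to 0.875 m from the base axis. Payload 15.5 kg.
Tool frame: the origin (TCP) lies midway between the tips of the shut fingers; the grasp point (between the pads) lies 19 mm behind it; z points along the fingers, y is the direction in which the jaws open and shut (so a half turn about z gives the same grasp; the last joint's range is limited). The gripper opens to 85 mm and grips with 20 to 120 N. Pads are 22 mm wide; open, the fingers measure 114 mm over their backs; the gripper's body (76 mm by 85 mm) begins 54 mm behind the grasp point. The pads swing forward as they close: fully open they stand 13 mm farther back than shut.
Start: joints at [1.008, 0.494, 1.345, -0, 1.302, -0.096], TCP at [0.281, 0.558, 0.195] pointing down, gripper open.
Joint ranges: [-2.91, 2.91], [-0.82, 2.16], [0.22, 2.67], [-1.22, 4.37], [0.12, 2.79], [-3.08, 3.08]. Speed limits (rad/s): [1.89, 1.89, 2.57, 3.01, 3.01, 3.01].

### API

Orientations are given as a unit quaternion [x, y, z, w].
In Python, from bench import observe, read_camera, close_job, spot_in, pinpoint gives the robot as it stands.
- The arm moves only by the tool send_rows, never from a script. Its argument "rows" is a list of rows, each an object with "rot": the turn, a rotation vector about the world's x, y, z in degrees, a list of three; "delta_pos": the shift along the world's x, y, z in m, a list of three; "jaw": the closure, from 0 (fully open) to 1 (shut). A call has 1 to 20 rows; each row shifts and turns the commanded pose from where the row before left it; what a row does not reach is not made up. A row lasts 1/10 s, in which the tool goes at most 50 mm and 8.59 degrees, less where a joint would pass 70% of its speed; a pose out of reach is approached as far as the arm can. A call is refused whole if a number of a shift passes 0.05 or a number of a turn 8.59, either way. A call with a gripper value outside its range is refused whole. The fingers move at their own pace and stop on an object; "squeeze" is the grip in N (left out, the last holds). Time passes only in rows, so rows that do not move let the fingers close. It gives the time, the measured TCP pose, the force and the opening at its end, in the units of the state.
- observe(): the state, without advancing time (a new reading comes with each control period).
- read_camera(name): name is "scene" or "top" or "wrist"; returns a dict with "frame" (420x560x3 uint8, red, green, blue), "range_z" (420x560 float32, m along the optical axis (not along the pixel's ray), 0 where there is no reading), "camera_matrix" (3x3 intrinsics, pixels), "pose" (4x4, takes a point from camera to world coordinates). Camera axes: x right, y down, z forward; pixel columns grow to the right and rows downward; lengths in m; the calibration is good to about 2 mm. A picture is of the moment at which its call begins.
- close_job(): hands the job in, once; it reports no verdict.
Trained networks look in the newest picture that a camera, given by its name, has taken for a name from the list of things; names that differ only in an ending like _2 or _b are one class to them, and where a whole thing is asked for, a point or a joint stands for the part that bears it (a point fixed in the world has none). Each returns a list of dicts, best first, with "score" (0 to 1); they miss things now and then, are a little off and sometimes report something else, mostly with a low value. They report only what shows in the picture. A call takes as long as a camera call. They do not tell look-alikes from the thing itself.
- spot_in(camera, label): "box" ([left, top, width, height] in pixels, round what is visible of it).
- pinpoint(camera, label): "position" ([column, row] in pixels: a listed point, or the origin of a listed thing).
The state is a dict: "time": time; "joint_pos": joint angles; "joint_velocities": joint speeds; "joint_efforts": joint torques, N m; "tool_pos": TCP position; "ee_rot": TCP orientation; "force": force on the tool from outside, world axes, zero at the start; "torque": the same for the moment, N m; "opening": opening from 0.0 (shut) to 1.0 (fully open).
Only numpy, scipy, OpenCV 4.12 (cv2) and the standard library are available. Lean on these libraries where they do the work, as an engineer would, in place of code of your own. Each camera call takes 0.05 s, during which the arm holds its last target. There are 200 camera calls.

## Working session

There is one attempt and no reset: what is moved stays moved. The work goes in short steps, Python scripts to look and compute and a tool call to move; the robot and the scene stay as the last step left them, time stands still between calls to the robot, and variables do not carry over. Pictures are saved under pics/ and viewed, about 12 in all and at most 16, crops included, and the job is handed in when it is done.

Besides the shell and the picture viewer there is one more tool, called after "Emit:" in YAML: its name, and indented under it one key for each argument. send_rows: Moves the arm, as the interface text tells. Its arguments: {"type":"object","properties":{"rows":{"type":"array","items":{"type":"object","properties":{"rot":{"type":"array","items":{"type":"number"}},"delta_pos":{"type":"array","items":{"type":"number"}},"jaw":{"type":"number"}}}},"squeeze":{"type":"number"}},"required":["rows"]}

```bash
ls; mkdir -p pics
cat > h.py <<'E'
import numpy as np, cv2
from bench import observe, read_camera, close_job, spot_in, pinpoint
def cam(n):
    c=read_camera(n); c['K']=np.array(c['camera_matrix']); c['T']=np.array(c['pose']); return c
def save(c,name): cv2.imwrite('pics/'+name,cv2.cvtColor(c['frame'],cv2.COLOR_RGB2BGR))
def atz(c,uv,z):
    d=c['T'][:3,:3]@np.linalg.inv(c['K'])@np.array([uv[0],uv[1],1.]); o=c['T'][:3,3]
    return o+d*(z-o[2])/d[2]
def cloud(c):
    v,u=np.mgrid[:420,:560]; Z=c['range_z']
    p=np.stack([u,v,np.ones_like(u)],-1)@np.linalg.inv(c['K']).T*Z[...,None]
    return p@c['T'][:3,:3].T+c['T'][:3,3]
E
python3 - <<'E'
from h import *
H=dict(ketchup_mid=.105,spice_mid=.055,pepper_mid=.055,soy_mid=.0785,mug_mid=.05,coaster_red=0,coaster_green=0,coaster_white=0,coaster_yellow=0,coaster_black=0)
for n in('top','scene'):
    c=cam(n);save(c,n+'0.png');np.savez(n+'0.npz',**{k:c[k] for k in('frame','range_z','K','T')})
    print(n,c['T'][:3,3].round(3))
    for l,z in H.items():
        print(l,[(round(r['score'],2),np.round(r['position']).tolist(),atz(c,r['position'],z)[:2].round(3).tolist()) for r in pinpoint(n,l)[:3]])
print(observe())
E
```

```text
pics
top [ 0.32  -0.028  1.167]
ketchup_mid [(0.9, [412.0, 178.0], [0.51, -0.368]), (0.89, [398.0, 222.0], [0.394, -0.326])]
spice_mid [(0.77, [324.0, 200.0], [0.464, -0.139])]
pepper_mid [(0.54, [216.0, 202.0], [0.467, 0.161])]
soy_mid [(0.84, [160.0, 226.0], [0.404, 0.309])]
mug_mid [(0.88, [253.0, 238.0], [0.364, 0.059])]
coaster_red [(0.61, [171.0, 229.0], [0.398, 0.299])]
coaster_green [(0.7, [218.0, 205.0], [0.465, 0.164])]
coaster_white [(0.87, [388.0, 225.0], [0.392, -0.324]), (0.52, [326.0, 200.0], [0.47, -0.15])]
coaster_yellow [(0.88, [330.0, 205.0], [0.456, -0.159]), (0.26, [390.0, 225.0], [0.392, -0.331])]
coaster_black [(0.95, [276.0, 190.0], [0.504, -0.006]), (0.46, [157.0, 226.0], [0.408, 0.341])]
scene [-0.034 -0.589  0.722]
ketchup_mid [(0.93, [413.0, 275.0], [0.511, -0.368]), (0.75, [358.0, 295.0], [0.388, -0.328])]
spice_mid [(0.79, [319.0, 244.0], [0.469, -0.149])]
pepper_mid [(0.89, [244.0, 186.0], [0.47, 0.15])]
soy_mid [(0.73, [191.0, 167.0], [0.392, 0.297])]
mug_mid [(0.91, [233.0, 221.0], [0.366, 0.056])]
coaster_red [(0.62, [196.0, 186.0], [0.402, 0.31])]
c
[... 281 characters left out ...]
0], [0.39, -0.331])]
{'time': 1.1, 'joint_pos': array([ 1.00852289e+00,  4.93559858e-01,  1.34547674e+00,  9.22064261e-08,
        1.30251198e+00, -9.54532510e-02]), 'joint_velocities': array([-0.00097105, -0.00169202,  0.00189114, -0.00220521, -0.00104628,
       -0.00193317]), 'joint_efforts': array([ 2.39002024e-03, -8.82025981e+01, -3.84268892e+01, -5.25893654e-05,
        6.57781202e-04, -1.11316149e-04]), 'tool_pos': array([0.28125837, 0.55815272, 0.19500984]), 'ee_rot': array([2.31296497e-01, 9.72883307e-01, 2.08747786e-05, 7.07665845e-06]), 'force': array([ 0.6132065 ,  0.53500805, -0.03171552]), 'torque': array([-0.02485382, -0.01408871,  0.0172366 ]), 'opening': 1.0049342546351634}
```

View pics/top0.png

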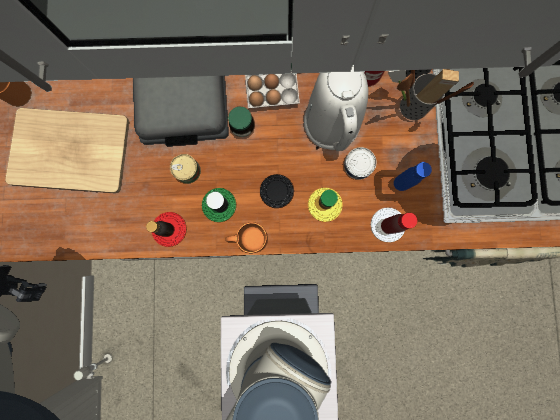

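View pics/scene0.png

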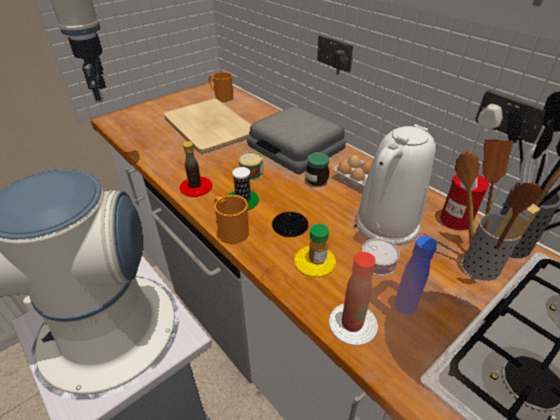

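Soy is on red, pepper on green, spice on yellow, ketchup on white, and black is empty at about (0.505, -0.01). The blue bottle is the look-alike. Next I refine the centres from the saved depth.

Run:
```python
from h import *
from scipy.optimize import least_squares
D={n:dict(np.load(n+'0.npz')) for n in('top','scene')}
C={n:cloud(D[n]).reshape(-1,3) for n in D}
def fit(P,r,x0):
    s=least_squares(lambda c:np.hypot(*(P-c).T)-r,x0,loss='soft_l1',f_scale=.002);return s.x.round(4),np.median(abs(s.fun)).round(4)
B=dict(ketchup=((.391,-.327),[(.02,.1,.023),(.13,.19,.0195)]),spice=((.467,-.145),[(.015,.06,.023)]),pepper=((.468,.156),[(.02,.09,.023)]),soy=((.397,.303),[(.015,.06,.0195)]),mug=((.365,.057),[(.02,.09,.0405)]))
P=np.vstack([C['scene'],])
for k,(x0,L) in B.items():
  for lo,hi,r in L:
    for n in D:
      P=C[n];m=(P[:,2]>lo+.006)&(P[:,2]<hi)&(np.hypot(*(P[:,:2]-x0).T)<r+.02)
      if m.sum()>20: print(k,n,lo,m.sum(),*fit(P[m][:,:2],r,x0))
    # top surface
  P=C['top'];m=(np.hypot(*(P[:,:2]-x0).T)<.045);q=P[m];zt=np.percentile(q[:,2],99.5);t=q[q[:,2]>zt-.006];print('  top',zt.round(3),len(t),((t.min(0)+t.max(0))/2)[:2].round(4))
for k,x0 in dict(red=(.4,.304),green=(.464,.16),white=(.392,-.33),yellow=(.456,-.15),black=(.505,-.009)).items():
  for n in D:
    hsv=cv2.cvtColor(D[n]['frame'],cv2.COLOR_RGB2HSV).reshape(-1,3).astype(int);h,s,v=hsv.T;P=C[n]
    m={'red':((h<6)|(h>174))&(s>190)&(v>110),'green':(h>45)&(h<85)&(s>100),'white':(s<50)&(v>120),'yellow':(h>22)&(h<34)&(s>150)&(v>150),'black':(v<45)}[k]
    m=m&(np.hypot(*(P[:,:2]-x0).T)<.075)&(abs(P[:,2]-.004)<.008)
    p=P[m][:,:2].astype(np.float32)
    c,r=cv2.minEnclosingCircle(p)
    hull=cv2.convexHull(p)[:,0]
    print(k,n,m.sum(),'mec',np.round(c,4),round(r,4),'hull',*fit(hull,.05,x0), 'z',np.median(P[m][:,2]).round(4))
```

```text
ketchup top 0.02 114 [ 0.39   -0.3235] 0.0003
ketchup scene 0.02 537 [ 0.3904 -0.3279] 0.0005
ketchup top 0.13 123 [ 0.3903 -0.3244] 0.0007
ketchup scene 0.13 454 [ 0.3915 -0.3266] 0.0009
  top 0.206 191 [ 0.3894 -0.3233]
spice top 0.015 38 [ 0.465  -0.1488] 0.0005
spice scene 0.015 317 [ 0.4661 -0.151 ] 0.0016
  top 0.109 172 [ 0.4631 -0.147 ]
pepper top 0.02 72 [0.4659 0.156 ] 0.0002
pepper scene 0.02 280 [0.4668 0.1526] 0.0008
  top 0.108 197 [0.4655 0.1558]
soy top 0.015 59 [0.3974 0.3072] 0.0004
soy scene 0.015 151 [0.3978 0.3037] 0.001
  top 0.155 89 [0.3976 0.3076]
mug top 0.02 137 [0.3628 0.0587] 0.0017
mug scene 0.02 946 [0.3652 0.0576] 0.0019
  top 0.103 115 [0.3652 0.0616]
red top 588 mec [0.4004 0.3063] 0.0509 hull [0.3998 0.3067] 0.0007 z 0.0059
red scene 349 mec [0.3957 0.3059] 0.0542 hull [0.3979 0.304 ] 0.0017 z 0.0056
green top 544 mec [0.4655 0.1615] 0.0492 hull [0.4651 0.1618] 0.0014 z 0.0062
green scene 128 mec [0.4668 0.1558] 0.0491 hull [0.4621 0.1579] 0.0012 z 0.0057
white top 546 mec [ 0.3941 -0.3232] 0.05 hull [ 0.3943 -0.3242] 0.0008 z 0.0054
white scene 971 mec [ 0.395  -0.3243] 0.0532 hull [ 0.3947 -0.3262] 0.0007 z 0.0058
yellow top 176 mec [ 0.4577 -0.1451] 0.0494 hull [ 0.4579 -0.1444] 0.0014 z 0.0059
yellow scene 687 mec [ 0.4619 -0.1466] 0.0546 hull [ 0.4593 -0.1463] 0.0011 z 0.0059
black top 759 mec [ 0.5018 -0.0059] 0.0487 hull [ 0.5008 -0.0073] 0.0017 z 0.006
black scene 647 mec [ 0.5003 -0.0105] 0.0488 hull [ 0.5004 -0.0092] 0.0025 z 0.0058
```

Emit:
send_rows:
  rows:
    - {"delta_pos": [0.0155, -0.034, 0], "jaw": 0}
    - {"delta_pos": [0.0155, -0.034, 0], "jaw": 0}
    - {"delta_pos": [0.0155, -0.034, 0], "jaw": 0}
    - {"delta_pos": [0.0155, -0.034, 0], "jaw": 0}
    - {"delta_pos": [0.0155, -0.034, 0], "jaw": 0}
    - {"delta_pos": [0.0155, -0.034, 0], "jaw": 0}
    - {"delta_pos": [0.0155, -0.034, 0], "jaw": 0}
    - {"delta_pos": [0.0155, -0.034, 0], "jaw": 0}
    - {"delta_pos": [0.0155, -0.034, 0], "jaw": 0}
    - {"delta_pos": [0.0155, -0.034, 0], "jaw": 0}
    - {"delta_pos": [0.0155, -0.034, 0], "jaw": 0}
    - {"delta_pos": [0.0145, -0.03, 0], "jaw": 0}
    - {"delta_pos": [0, 0, 0], "jaw": 0}
    - {"delta_pos": [0, 0, 0], "jaw": 0}
  squeeze: 40

```text
validation failed for argument at $.ro...
```

Run:
```python
from h import *
c=cam('wrist');save(c,'w1.png');print(c['T'].round(3));o=observe();print(o['tool_pos'],o['ee_rot'],o['time'])
for l,z in dict(pepper_mid=.055,coaster_green=0).items(): print(l,[(round(r['score'],2),atz(c,r['position'],z)[:2].round(4)) for r in pinpoint('wrist',l)[:2]])
P=cloud(c).reshape(-1,3)
t=P[(P[:,2]>.1)&(P[:,2]<.115)&(np.hypot(*(P[:,:2]-(.466,.154)).T)<.05)];print(len(t),t.min(0),t.max(0))
```

```text
[[ 0.45   0.849  0.277  0.209]
 [ 0.893 -0.428 -0.14   0.595]
 [-0.001  0.311 -0.951  0.373]
 [ 0.     0.     0.     1.   ]]
[0.28125436 0.55813893 0.19498058] [2.31272580e-01 9.72888993e-01 7.36524140e-06 7.62772249e-06] 1.15
pepper_mid []
coaster_green []Traceback (most recent call last):
  File "<stdin>", line 5, in <module>
    return umr_minimum(a, axis, None, out, keepdims, initial, where)
ValueError: zero-size array to reduction operation minimum which has no identity
```

View pics/w1.png

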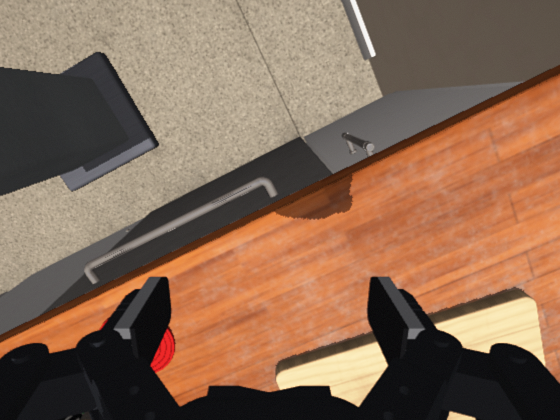

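The move was refused, probably because `rot` is required. The wrist view (fingers at about (140,320) and (395,320)) still shows only the start area. Retrying with `rot`.

Emit:
send_rows:
  rows:
    - {"delta_pos": [0.0155, -0.034, 0], "rot": [0, 0, 0], "jaw": 0}
    - {"delta_pos": [0.0155, -0.034, 0], "rot": [0, 0, 0], "jaw": 0}
    - {"delta_pos": [0.0155, -0.034, 0], "rot": [0, 0, 0], "jaw": 0}
    - {"delta_pos": [0.0155, -0.034, 0], "rot": [0, 0, 0], "jaw": 0}
    - {"delta_pos": [0.0155, -0.034, 0], "rot": [0, 0, 0], "jaw": 0}
    - {"delta_pos": [0.0155, -0.034, 0], "rot": [0, 0, 0], "jaw": 0}
    - {"delta_pos": [0.0155, -0.034, 0], "rot": [0, 0, 0], "jaw": 0}
    - {"delta_pos": [0.0155, -0.034, 0], "rot": [0, 0, 0], "jaw": 0}
    - {"delta_pos": [0.0155, -0.034, 0], "rot": [0, 0, 0], "jaw": 0}
    - {"delta_pos": [0.0155, -0.034, 0], "rot": [0, 0, 0], "jaw": 0}
    - {"delta_pos": [0.0155, -0.034, 0], "rot": [0, 0, 0], "jaw": 0}
    - {"delta_pos": [0.0145, -0.03, 0], "rot": [0, 0, 0], "jaw": 0}
    - {"delta_pos": [0, 0, 0], "rot": [0, 0, 0], "jaw": 0}
    - {"delta_pos": [0, 0, 0], "rot": [0, 0, 0], "jaw": 0}
  squeeze: 40

```text
time: 2.65
tool_pos: [0.4664, 0.1537, 0.195]
ee_rot: [0.232, 0.973, 0.0, -0.0]
force: [-1.3, 0.5, 0.1]
opening: 0.995
```

Run:
```python
from h import *
c=cam('wrist');save(c,'w2.png');o=observe();print(o['tool_pos'],o['ee_rot'],o['time'])
for l,z in dict(pepper_mid=.055,coaster_green=0).items(): print(l,[(round(r['score'],2),atz(c,r['position'],z)[:2].round(4)) for r in pinpoint('wrist',l)[:2]])
P=cloud(c).reshape(-1,3)
t=P[(P[:,2]>.098)&(P[:,2]<.115)&(np.hypot(*(P[:,:2]-(.466,.154)).T)<.035)];print(len(t),t.min(0),t.max(0)) if len(t) else 0
```

```text
[0.46605704 0.15437517 0.19498523] [ 2.31549951e-01  9.72823007e-01  8.77331146e-05 -1.01743480e-04] 2.7
pepper_mid [(0.71, array([0.4664, 0.1547])), (0.6, array([0.4539, 0.163 ]))]
coaster_green [(0.66, array([0.469 , 0.1581]))]
2412 [0.44273796 0.13207639 0.09844843] [0.48904403 0.17803694 0.10575904]
```

View pics/w2.png

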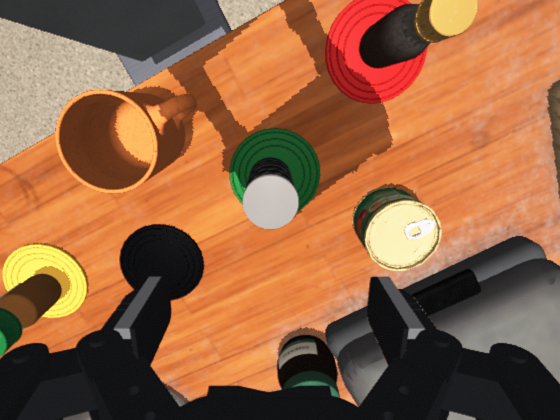

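Wrist view: pepper lid at (270,200) sits between the fingers, and the measurement (0.466, 0.155) agrees with the top camera. I descend and grip.

Emit:
send_rows:
  rows:
    - {"delta_pos": [0, 0.0, -0.03], "rot": [0, 0, 0], "jaw": 0}
    - {"delta_pos": [0, 0, -0.03], "rot": [0, 0, 0], "jaw": 0}
    - {"delta_pos": [0, 0, -0.03], "rot": [0, 0, 0], "jaw": 0}
    - {"delta_pos": [0, 0, -0.03], "rot": [0, 0, 0], "jaw": 0}
    - {"delta_pos": [0, 0, -0.02], "rot": [0, 0, 0], "jaw": 0}
    - {"delta_pos": [0, 0, -0.013], "rot": [0, 0, 0], "jaw": 0}
    - {"delta_pos": [0, 0, 0], "rot": [0, 0, 0], "jaw": 0}
    - {"delta_pos": [0, 0, 0], "rot": [0, 0, 0], "jaw": 1}
    - {"delta_pos": [0, 0, 0], "rot": [0, 0, 0], "jaw": 1}
    - {"delta_pos": [0, 0, 0], "rot": [0, 0, 0], "jaw": 1}
    - {"delta_pos": [0, 0, 0], "rot": [0, 0, 0], "jaw": 1}
    - {"delta_pos": [0, 0, 0], "rot": [0, 0, 0], "jaw": 1}
    - {"delta_pos": [0, 0, 0], "rot": [0, 0, 0], "jaw": 1}
    - {"delta_pos": [0, 0, 0], "rot": [0, 0, 0], "jaw": 1}
    - {"delta_pos": [0, 0, 0], "rot": [0, 0, 0], "jaw": 1}
    - {"delta_pos": [0, 0, 0.01], "rot": [0, 0, 0], "jaw": 1}
    - {"delta_pos": [0, 0, 0.01], "rot": [0, 0, 0], "jaw": 1}

```text
time: 4.5
tool_pos: [0.4663, 0.1541, 0.063]
ee_rot: [0.231, 0.973, 0.0, 0.0]
force: [-0.2, -0.3, -0.2]
opening: 0.52
```

Emit:
send_rows:
  rows:
    - {"delta_pos": [0, 0, 0.02], "rot": [0, 0, 0], "jaw": 1}
    - {"delta_pos": [0.002, -0.008, 0], "rot": [0, 0, 0], "jaw": 1}
    - {"delta_pos": [0.004, -0.018, 0], "rot": [0, 0, 0], "jaw": 1}
    - {"delta_pos": [0.005, -0.024, 0], "rot": [0, 0, 0], "jaw": 1}
    - {"delta_pos": [0.006, -0.03, 0], "rot": [0, 0, 0], "jaw": 1}
    - {"delta_pos": [0.006, -0.03, 0], "rot": [0, 0, 0], "jaw": 1}
    - {"delta_pos": [0.005, -0.024, 0], "rot": [0, 0, 0], "jaw": 1}
    - {"delta_pos": [0.004, -0.018, 0], "rot": [0, 0, 0], "jaw": 1}
    - {"delta_pos": [0.003, -0.01, 0], "rot": [0, 0, 0], "jaw": 1}
    - {"delta_pos": [0, 0, 0], "rot": [0, 0, 0], "jaw": 1}
    - {"delta_pos": [0, 0, -0.015], "rot": [0, 0, 0], "jaw": 1}
    - {"delta_pos": [0, 0, -0.015], "rot": [0, 0, 0], "jaw": 1}
    - {"delta_pos": [0, 0, -0.006], "rot": [0, 0, 0], "jaw": 1}
    - {"delta_pos": [0, 0, -0.003], "rot": [0, 0, 0], "jaw": 1}
    - {"delta_pos": [0, 0, 0], "rot": [0, 0, 0], "jaw": 1}

```text
time: 6.0
tool_pos: [0.5014, -0.0074, 0.0433]
ee_rot: [0.231, 0.973, 0.0, 0.0]
force: [0.4, 0.4, 0.4]
opening: 0.521
```

Emit:
send_rows:
  rows:
    - {"delta_pos": [0, 0, 0], "rot": [0, 0, 0], "jaw": 0.6}
    - {"delta_pos": [0, 0, 0], "rot": [0, 0, 0], "jaw": 0}
    - {"delta_pos": [0, 0, 0], "rot": [0, 0, 0], "jaw": 0}
    - {"delta_pos": [0, 0, 0], "rot": [0, 0, 0], "jaw": 0}
    - {"delta_pos": [0, 0, 0], "rot": [0, 0, 0], "jaw": 0}
    - {"delta_pos": [0, 0, 0.015], "rot": [0, 0, 0], "jaw": 0}
    - {"delta_pos": [0, 0, 0.035], "rot": [0, 0, 0], "jaw": 0}
    - {"delta_pos": [0, 0, 0.035], "rot": [0, 0, 0], "jaw": 0}
    - {"delta_pos": [0, 0, 0.035], "rot": [0, 0, 0], "jaw": 0}
    - {"delta_pos": [0, 0, 0.032], "rot": [0, 0, 0], "jaw": 0}
    - {"delta_pos": [-0.006, -0.025, 0], "rot": [0, 0, 0], "jaw": 0}
    - {"delta_pos": [-0.009, -0.035, 0], "rot": [0, 0, 0], "jaw": 0}
    - {"delta_pos": [-0.009, -0.035, 0], "rot": [0, 0, 0], "jaw": 0}
    - {"delta_pos": [-0.006, -0.025, 0], "rot": [0, 0, 0], "jaw": 0}
    - {"delta_pos": [-0.006, -0.022, 0], "rot": [0, 0, 0], "jaw": 0}
    - {"delta_pos": [0, 0, 0], "rot": [0, 0, 0], "jaw": 0}
    - {"delta_pos": [0, 0, 0], "rot": [0, 0, 0], "jaw": 0}

```text
time: 7.7
tool_pos: [0.4651, -0.15, 0.1949]
ee_rot: [0.232, 0.973, 0.0, -0.0]
force: [-0.6, 0.6, -1.2]
opening: 0.999
```

```bash
cat >> h.py <<'E'
def lid(c,x0,zt,r=.035):
    P=cloud(c).reshape(-1,3)
    t=P[(abs(P[:,2]-zt)<.006)&(np.hypot(*(P[:,:2]-x0).T)<r)]
    return len(t),((t.min(0)+t.max(0))/2).round(4),np.ptp(t,axis=0).round(3)
E
python3 - <<'E'
from h import *
c=cam('wrist');save(c,'w3.png');o=observe();print(o['tool_pos'],o['time'])
print(lid(c,(.465,-.15),.104)); print(lid(c,(.501,-.008),.104))
E
```

```text
[ 0.46523369 -0.14948567  0.19494124] 7.75
(2248, array([ 0.4638, -0.148 ,  0.102 ]), array([0.044, 0.044, 0.008]))
(2774, array([ 0.5008, -0.0074,  0.1019]), array([0.047, 0.046, 0.008]))
```

View pics/w3.png

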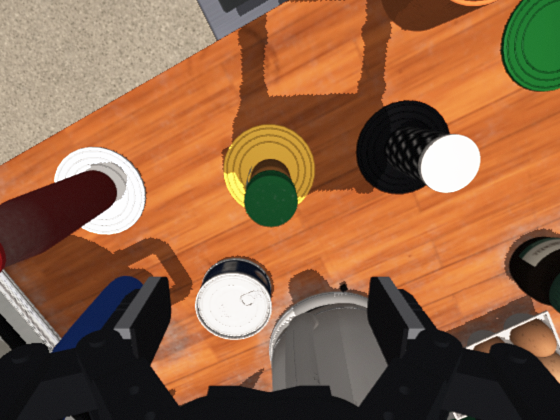

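Pepper stands on black (lid (448,163)), and the spice lid (270,198) is centred. I pick the spice jar.

Emit:
send_rows:
  rows:
    - {"delta_pos": [-0.001, 0.001, -0.03], "rot": [0, 0, 0], "jaw": 0}
    - {"delta_pos": [0, 0, -0.03], "rot": [0, 0, 0], "jaw": 0}
    - {"delta_pos": [0, 0, -0.03], "rot": [0, 0, 0], "jaw": 0}
    - {"delta_pos": [0, 0, -0.03], "rot": [0, 0, 0], "jaw": 0}
    - {"delta_pos": [0, 0, -0.02], "rot": [0, 0, 0], "jaw": 0}
    - {"delta_pos": [0, 0, -0.016], "rot": [0, 0, 0], "jaw": 0}
    - {"delta_pos": [0, 0, 0], "rot": [0, 0, 0], "jaw": 0}
    - {"delta_pos": [0, 0, 0], "rot": [0, 0, 0], "jaw": 1}
    - {"delta_pos": [0, 0, 0], "rot": [0, 0, 0], "jaw": 1}
    - {"delta_pos": [0, 0, 0], "rot": [0, 0, 0], "jaw": 1}
    - {"delta_pos": [0, 0, 0], "rot": [0, 0, 0], "jaw": 1}
    - {"delta_pos": [0, 0, 0], "rot": [0, 0, 0], "jaw": 1}
    - {"delta_pos": [0, 0, 0], "rot": [0, 0, 0], "jaw": 1}
    - {"delta_pos": [0, 0, 0], "rot": [0, 0, 0], "jaw": 1}
    - {"delta_pos": [0, 0, 0], "rot": [0, 0, 0], "jaw": 1}
    - {"delta_pos": [0, 0, 0.01], "rot": [0, 0, 0], "jaw": 1}
    - {"delta_pos": [0, 0, 0.02], "rot": [0, 0, 0], "jaw": 1}

```text
time: 9.45
tool_pos: [0.4635, -0.1485, 0.0689]
ee_rot: [0.231, 0.973, 0.0, -0.001]
force: [0.5, 0.4, 1.2]
opening: -0.004
```

The jaws shut on nothing, so I look.

Run:
```python
from h import *
c=cam('scene');o=observe();print(o['tool_pos'],o['time'])
cv2.imwrite('pics/s2.png',cv2.resize(cv2.cvtColor(c['frame'][150:330,180:450],cv2.COLOR_RGB2BGR),None,fx=2.5,fy=2.5))
for n in('scene','top'):
  if n=='top': c=cam(n)
  print(n,[(r['score'],atz(c,r['position'],.055)) for r in pinpoint(n,'spice_mid')])
```

```text
[ 0.46505874 -0.14917775  0.07213839] 9.5
scene [(0.91, array([ 0.46929368, -0.14073921,  0.055     ]))]
top []
```

View pics/s2.png

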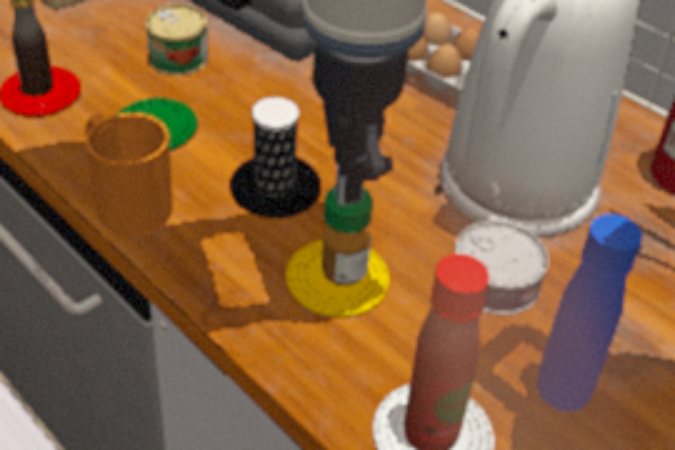

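The jar still stands upright on yellow (crop (345,255)); the shut fingers passed through its non-solid lid. I back up, remeasure, and grip lower on the glass.

Emit:
send_rows:
  rows:
    - {"delta_pos": [0, 0, 0.03], "rot": [0, 0, 0], "jaw": 1}
    - {"delta_pos": [0, 0, 0.03], "rot": [0, 0, 0], "jaw": 0}
    - {"delta_pos": [0, 0, 0.03], "rot": [0, 0, 0], "jaw": 0}
    - {"delta_pos": [0, 0, 0.036], "rot": [0, 0, 0], "jaw": 0}
    - {"delta_pos": [0, 0, 0], "rot": [0, 0, 0], "jaw": 0}
    - {"delta_pos": [0, 0, 0], "rot": [0, 0, 0], "jaw": 0}
    - {"delta_pos": [0, 0, 0], "rot": [0, 0, 0], "jaw": 0}

```text
time: 10.35
tool_pos: [0.4636, -0.1486, 0.1939]
ee_rot: [0.231, 0.973, 0.0, -0.001]
force: [0.7, 0.4, 0.2]
opening: 0.994
```

Run:
```python
from h import *
c=cam('wrist');o=observe();print(o['tool_pos'],o['time'],o['opening'])
print(lid(c,(.465,-.15),.104))
```

```text
[ 0.4635416  -0.14853819  0.19379842] 10.4 0.9985750430499122
(2248, array([ 0.4637, -0.1481,  0.1019]), array([0.045, 0.044, 0.008]))
```

Emit:
send_rows:
  rows:
    - {"delta_pos": [0, 0, -0.03], "rot": [0, 0, 0], "jaw": 0}
    - {"delta_pos": [0, 0, -0.03], "rot": [0, 0, 0], "jaw": 0}
    - {"delta_pos": [0, 0, -0.03], "rot": [0, 0, 0], "jaw": 0}
    - {"delta_pos": [0, 0, -0.03], "rot": [0, 0, 0], "jaw": 0}
    - {"delta_pos": [0, 0, -0.03], "rot": [0, 0, 0], "jaw": 0}
    - {"delta_pos": [0, 0, -0.015], "rot": [0, 0, 0], "jaw": 0}
    - {"delta_pos": [0, 0, -0.006], "rot": [0, 0, 0], "jaw": 0}
    - {"delta_pos": [0, 0, 0], "rot": [0, 0, 0], "jaw": 0}
    - {"delta_pos": [0, 0, 0], "rot": [0, 0, 0], "jaw": 1}
    - {"delta_pos": [0, 0, 0], "rot": [0, 0, 0], "jaw": 1}
    - {"delta_pos": [0, 0, 0], "rot": [0, 0, 0], "jaw": 1}
    - {"delta_pos": [0, 0, 0], "rot": [0, 0, 0], "jaw": 1}
    - {"delta_pos": [0, 0, 0], "rot": [0, 0, 0], "jaw": 1}
    - {"delta_pos": [0, 0, 0], "rot": [0, 0, 0], "jaw": 1}
    - {"delta_pos": [0, 0, 0], "rot": [0, 0, 0], "jaw": 1}
    - {"delta_pos": [0, 0, 0], "rot": [0, 0, 0], "jaw": 1}

```text
time: 12.0
tool_pos: [0.4649, -0.1491, 0.0249]
ee_rot: [0.231, 0.973, -0.0, 0.001]
force: [-0.7, 2.4, 10.3]
opening: 0.522
```

Emit:
send_rows:
  rows:
    - {"delta_pos": [0, 0, 0.01], "rot": [0, 0, 0], "jaw": 1}
    - {"delta_pos": [0, 0, 0.02], "rot": [0, 0, 0], "jaw": 1}
    - {"delta_pos": [0, 0, 0.03], "rot": [0, 0, 0], "jaw": 1}
    - {"delta_pos": [0, 0, 0.03], "rot": [0, 0, 0], "jaw": 1}
    - {"delta_pos": [0, 0, 0.03], "rot": [0, 0, 0], "jaw": 1}
    - {"delta_pos": [0, 0, 0.015], "rot": [0, 0, 0], "jaw": 1}
    - {"delta_pos": [0, 0, 0], "rot": [0, 0, 0], "jaw": 1}

```text
time: 12.7
tool_pos: [0.4653, -0.1493, 0.1616]
ee_rot: [0.231, 0.973, -0.0, 0.002]
force: [-0.5, 0.1, -1.2]
opening: 0.519
```

Emit:
send_rows:
  rows:
    - {"delta_pos": [0, 0.01, 0], "rot": [0, 0, 0], "jaw": 1}
    - {"delta_pos": [0, 0.02, 0], "rot": [0, 0, 0], "jaw": 1}
    - {"delta_pos": [0, 0.03, 0], "rot": [0, 0, 0], "jaw": 1}
    - {"delta_pos": [0, 0.03, 0], "rot": [0, 0, 0], "jaw": 1}
    - {"delta_pos": [0, 0.03, 0], "rot": [0, 0, 0], "jaw": 1}
    - {"delta_pos": [0, 0.03, 0], "rot": [0, 0, 0], "jaw": 1}
    - {"delta_pos": [0, 0.03, 0], "rot": [0, 0, 0], "jaw": 1}
    - {"delta_pos": [0, 0.03, 0], "rot": [0, 0, 0], "jaw": 1}
    - {"delta_pos": [0, 0.03, 0], "rot": [0, 0, 0], "jaw": 1}
    - {"delta_pos": [0, 0.03, 0], "rot": [0, 0, 0], "jaw": 1}
    - {"delta_pos": [0, 0.02, 0], "rot": [0, 0, 0], "jaw": 1}
    - {"delta_pos": [0, 0.012, 0], "rot": [0, 0, 0], "jaw": 1}
    - {"delta_pos": [0, 0.007, 0], "rot": [0, 0, 0], "jaw": 1}
    - {"delta_pos": [0, 0, 0], "rot": [0, 0, 0], "jaw": 1}
    - {"delta_pos": [0, 0, -0.03], "rot": [0, 0, 0], "jaw": 1}
    - {"delta_pos": [0, 0, -0.03], "rot": [0, 0, 0], "jaw": 1}
    - {"delta_pos": [0, 0, -0.03], "rot": [0, 0, 0], "jaw": 1}
    - {"delta_pos": [0, 0, -0.02], "rot": [0, 0, 0], "jaw": 1}
    - {"delta_pos": [0, 0, 0], "rot": [0, 0, 0], "jaw": 1}

```text
time: 14.6
tool_pos: [0.4627, 0.1589, 0.0469]
ee_rot: [0.232, 0.973, -0.001, -0.002]
force: [-0.2, 0.9, -0.8]
opening: 0.514
```

Run:
```python
from h import *
c=cam('scene');o=observe();print(o['tool_pos'],o['force'],o['time'])
cv2.imwrite('pics/s3.png',cv2.resize(cv2.cvtColor(c['frame'][120:290,160:360],cv2.COLOR_RGB2BGR),None,fx=3,fy=3))
```

```text
[0.46353589 0.15922887 0.04834673] [-0.08529585 -0.47092813 -1.28685005] 14.65
```

View pics/s3.png

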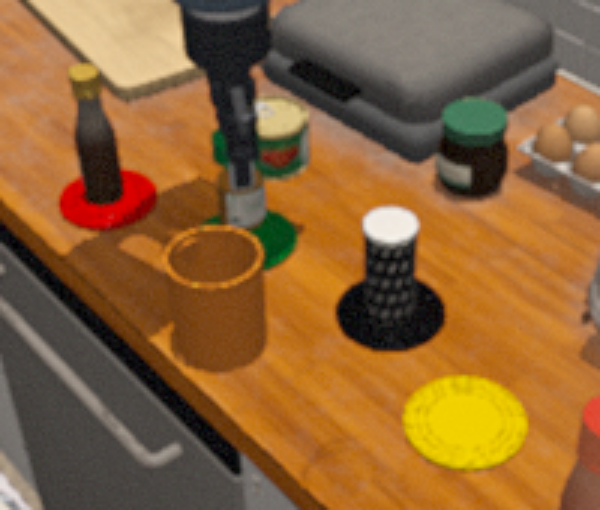

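The jar hangs upright over green (crop (245,205)). I lower it and release.

Emit:
send_rows:
  rows:
    - {"delta_pos": [0, 0, -0.012], "rot": [0, 0, 0], "jaw": 1}
    - {"delta_pos": [0, 0, -0.007], "rot": [0, 0, 0], "jaw": 1}
    - {"delta_pos": [0, 0, -0.004], "rot": [0, 0, 0], "jaw": 1}
    - {"delta_pos": [0, 0, 0], "rot": [0, 0, 0], "jaw": 1}
    - {"delta_pos": [0, 0, 0], "rot": [0, 0, 0], "jaw": 0.6}
    - {"delta_pos": [0, 0, 0], "rot": [0, 0, 0], "jaw": 0}
    - {"delta_pos": [0, 0, 0], "rot": [0, 0, 0], "jaw": 0}
    - {"delta_pos": [0, 0, 0], "rot": [0, 0, 0], "jaw": 0}
    - {"delta_pos": [0, 0, 0], "rot": [0, 0, 0], "jaw": 0}
    - {"delta_pos": [0, 0, 0.015], "rot": [0, 0, 0], "jaw": 0}
    - {"delta_pos": [0, 0, 0.035], "rot": [0, 0, 0], "jaw": 0}
    - {"delta_pos": [0, 0, 0.035], "rot": [0, 0, 0], "jaw": 0}
    - {"delta_pos": [0, 0, 0.035], "rot": [0, 0, 0], "jaw": 0}
    - {"delta_pos": [0, 0, 0.035], "rot": [0, 0, 0], "jaw": 0}
    - {"delta_pos": [0, 0, 0.035], "rot": [0, 0, 0], "jaw": 0}
    - {"delta_pos": [0, 0, 0.015], "rot": [0, 0, 0], "jaw": 0}
    - {"delta_pos": [0, 0, 0], "rot": [0, 0, 0], "jaw": 0}

```text
time: 16.35
tool_pos: [0.4654, 0.1604, 0.2332]
ee_rot: [0.231, 0.973, 0.001, 0.002]
force: [-0.8, -0.2, -0.5]
opening: 1.003
```

Run:
```python
from h import *
c=cam('wrist');o=observe();print(o['tool_pos'],o['ee_rot'],o['force'],o['time'],o['opening'])
print(lid(c,(.465,.159),.104),lid(c,(.398,.306),.151)); print([atz(c,r['position'],0) for r in pinpoint('wrist','coaster_green')])
P=cloud(c).reshape(-1,3);h,s,v=cv2.cvtColor(c['frame'],cv2.COLOR_RGB2HSV).reshape(-1,3).astype(int).T
for k,x0,m in(('green',(.465,.16),(h>45)&(h<85)&(s>100)),('red',(.4,.305),((h<6)|(h>174))&(s>190))):
  m=m&(np.hypot(*(P[:,:2]-x0).T)<.075)&(abs(P[:,2]-.004)<.008); print(k,cv2.minEnclosingCircle(P[m][:,:2].astype(np.float32)))
```

```text
[0.46459553 0.160219   0.23156404] [2.31260964e-01 9.72891340e-01 3.84171046e-04 8.11859449e-04] [-0.52402323 -0.2119318  -0.3446868 ] 16.4 0.996791462335232
(1779, array([0.4636, 0.1613, 0.1021]), array([0.044, 0.044, 0.008])) (1538, array([0.3977, 0.3069, 0.1489]), array([0.027, 0.029, 0.008]))
[]
green ((0.4655205011367798, 0.1612369567155838), 0.04932193085551262)
red ((0.3987865746021271, 0.30569976568222046), 0.05087912455201149)
```

Spice is 2 mm from the green centre. Next is soy.

Emit:
send_rows:
  rows:
    - {"delta_pos": [-0.01, 0.022, 0], "rot": [0, 0, 0], "jaw": 0}
    - {"delta_pos": [-0.016, 0.036, 0], "rot": [0, 0, 0], "jaw": 0}
    - {"delta_pos": [-0.016, 0.036, 0], "rot": [0, 0, 0], "jaw": 0}
    - {"delta_pos": [-0.014, 0.03, 0], "rot": [0, 0, 0], "jaw": 0}
    - {"delta_pos": [-0.01, 0.022, 0], "rot": [0, 0, 0], "jaw": 0}
    - {"delta_pos": [0, 0, -0.03], "rot": [0, 0, 0], "jaw": 0}
    - {"delta_pos": [0, 0, -0.03], "rot": [0, 0, 0], "jaw": 0}
    - {"delta_pos": [0, 0, -0.03], "rot": [0, 0, 0], "jaw": 0}
    - {"delta_pos": [0, 0, -0.03], "rot": [0, 0, 0], "jaw": 0}
    - {"delta_pos": [0, 0, -0.018], "rot": [0, 0, 0], "jaw": 0}
    - {"delta_pos": [0, 0, 0], "rot": [0, 0, 0], "jaw": 0}
    - {"delta_pos": [0, 0, 0], "rot": [0, 0, 0], "jaw": 1}
    - {"delta_pos": [0, 0, 0], "rot": [0, 0, 0], "jaw": 1}
    - {"delta_pos": [0, 0, 0], "rot": [0, 0, 0], "jaw": 1}
    - {"delta_pos": [0, 0, 0], "rot": [0, 0, 0], "jaw": 1}
    - {"delta_pos": [0, 0, 0], "rot": [0, 0, 0], "jaw": 1}
    - {"delta_pos": [0, 0, 0], "rot": [0, 0, 0], "jaw": 1}
    - {"delta_pos": [0, 0, 0], "rot": [0, 0, 0], "jaw": 1}
    - {"delta_pos": [0, 0, 0], "rot": [0, 0, 0], "jaw": 1}
    - {"delta_pos": [0, 0, 0], "rot": [0, 0, 0], "jaw": 1}

```text
time: 18.45
tool_pos: [0.3988, 0.3065, 0.0939]
ee_rot: [0.231, 0.973, 0.001, 0.001]
force: [0.2, -0.2, 7.2]
opening: 0.363
```

Emit:
send_rows:
  rows:
    - {"delta_pos": [0, 0, 0.01], "rot": [0, 0, 0], "jaw": 1}
    - {"delta_pos": [0, 0, 0.02], "rot": [0, 0, 0], "jaw": 1}
    - {"delta_pos": [0, 0, 0.03], "rot": [0, 0, 0], "jaw": 1}
    - {"delta_pos": [0, 0, 0.03], "rot": [0, 0, 0], "jaw": 1}
    - {"delta_pos": [0, 0, 0.03], "rot": [0, 0, 0], "jaw": 1}
    - {"delta_pos": [0, 0, 0.01], "rot": [0, 0, 0], "jaw": 1}
    - {"delta_pos": [0, 0, 0], "rot": [0, 0, 0], "jaw": 1}

```text
time: 19.15
tool_pos: [0.3988, 0.3065, 0.2244]
ee_rot: [0.231, 0.973, 0.001, 0.001]
force: [0.6, -0.6, -3.2]
opening: 0.358
```

Emit:
send_rows:
  rows:
    - {"delta_pos": [0.0015, -0.011, 0], "rot": [0, 0, 0], "jaw": 1}
    - {"delta_pos": [0.003, -0.022, 0], "rot": [0, 0, 0], "jaw": 1}
    - {"delta_pos": [0.0041, -0.0305, 0], "rot": [0, 0, 0], "jaw": 1}
    - {"delta_pos": [0.0041, -0.0305, 0], "rot": [0, 0, 0], "jaw": 1}
    - {"delta_pos": [0.0041, -0.0305, 0], "rot": [0, 0, 0], "jaw": 1}
    - {"delta_pos": [0.0041, -0.0305, 0], "rot": [0, 0, 0], "jaw": 1}
    - {"delta_pos": [0.0041, -0.0305, 0], "rot": [0, 0, 0], "jaw": 1}
    - {"delta_pos": [0.0041, -0.0305, 0], "rot": [0, 0, 0], "jaw": 1}
    - {"delta_pos": [0.0041, -0.0305, 0], "rot": [0, 0, 0], "jaw": 1}
    - {"delta_pos": [0.0041, -0.0305, 0], "rot": [0, 0, 0], "jaw": 1}
    - {"delta_pos": [0.0041, -0.0305, 0], "rot": [0, 0, 0], "jaw": 1}
    - {"delta_pos": [0.0041, -0.0305, 0], "rot": [0, 0, 0], "jaw": 1}
    - {"delta_pos": [0.0041, -0.0305, 0], "rot": [0, 0, 0], "jaw": 1}
    - {"delta_pos": [0.0041, -0.0305, 0], "rot": [0, 0, 0], "jaw": 1}
    - {"delta_pos": [0.004, -0.03, 0], "rot": [0, 0, 0], "jaw": 1}
    - {"delta_pos": [0.0023, -0.015, 0], "rot": [0, 0, 0], "jaw": 1}
    - {"delta_pos": [0.001, -0.007, 0], "rot": [0, 0, 0], "jaw": 1}
    - {"delta_pos": [0, 0, 0], "rot": [0, 0, 0], "jaw": 1}
    - {"delta_pos": [0, 0, 0], "rot": [0, 0, 0], "jaw": 1}

```text
time: 21.05
tool_pos: [0.4588, -0.1439, 0.2226]
ee_rot: [0.231, 0.973, 0.0, -0.001]
force: [0.1, 0.9, -2.9]
opening: 0.361
```

Emit:
send_rows:
  rows:
    - {"delta_pos": [0, 0, -0.03], "rot": [0, 0, 0], "jaw": 1}
    - {"delta_pos": [0, 0, -0.03], "rot": [0, 0, 0], "jaw": 1}
    - {"delta_pos": [0, 0, -0.03], "rot": [0, 0, 0], "jaw": 1}
    - {"delta_pos": [0, 0, -0.02], "rot": [0, 0, 0], "jaw": 1}
    - {"delta_pos": [0, 0, -0.01], "rot": [0, 0, 0], "jaw": 1}
    - {"delta_pos": [0, 0, -0.005], "rot": [0, 0, 0], "jaw": 1}
    - {"delta_pos": [0, 0, -0.004], "rot": [0, 0, 0], "jaw": 1}
    - {"delta_pos": [0, 0, 0], "rot": [0, 0, 0], "jaw": 1}
    - {"delta_pos": [0, 0, 0], "rot": [0, 0, 0], "jaw": 1}

```text
time: 21.95
tool_pos: [0.4597, -0.145, 0.0946]
ee_rot: [0.231, 0.973, -0.0, 0.001]
force: [-0.1, 0.3, -2.1]
opening: 0.357
```

Run:
```python
from h import *
c=cam('scene');o=observe();print(o['tool_pos'],o['force'],o['time'])
cv2.imwrite('pics/s4.png',cv2.resize(cv2.cvtColor(c['frame'][140:350,160:440],cv2.COLOR_RGB2BGR),None,fx=2.5,fy=2.5))
```

```text
[ 0.45966029 -0.14501657  0.09459918] [ 0.18649608  0.89035903 -2.06384248] 22.0
```

View pics/s4.png

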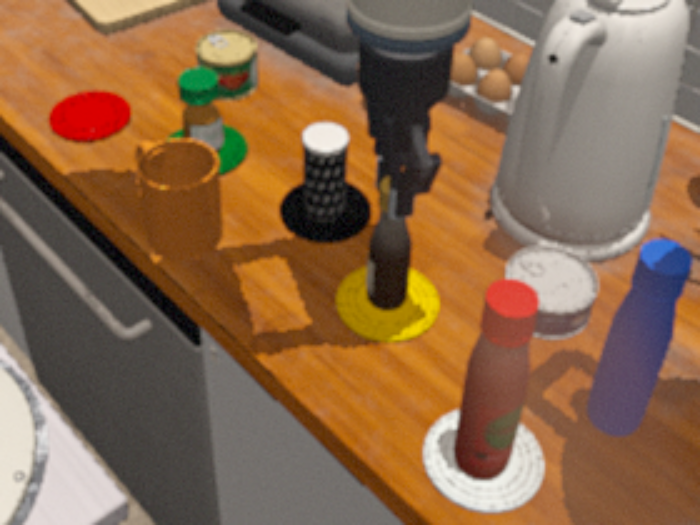

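Soy is upright over yellow (crop (388,265)) and still carries its weight. I lower 1 mm more, release, and go to the ketchup.

Emit:
send_rows:
  rows:
    - {"delta_pos": [0, 0, -0.001], "rot": [0, 0, 0], "jaw": 1}
    - {"delta_pos": [0, 0, 0], "rot": [0, 0, 0], "jaw": 0.7}
    - {"delta_pos": [0, 0, 0], "rot": [0, 0, 0], "jaw": 0.4}
    - {"delta_pos": [0, 0, 0], "rot": [0, 0, 0], "jaw": 0}
    - {"delta_pos": [0, 0, 0], "rot": [0, 0, 0], "jaw": 0}
    - {"delta_pos": [0, 0, 0], "rot": [0, 0, 0], "jaw": 0}
    - {"delta_pos": [0, 0, 0.015], "rot": [0, 0, 0], "jaw": 0}
    - {"delta_pos": [0, 0, 0.035], "rot": [0, 0, 0], "jaw": 0}
    - {"delta_pos": [0, 0, 0.04], "rot": [0, 0, 0], "jaw": 0}
    - {"delta_pos": [0, 0, 0.04], "rot": [0, 0, 0], "jaw": 0}
    - {"delta_pos": [0, 0, 0.035], "rot": [0, 0, 0], "jaw": 0}
    - {"delta_pos": [-0.008, -0.02, 0], "rot": [0, 0, 0], "jaw": 0}
    - {"delta_pos": [-0.014, -0.036, 0], "rot": [0, 0, 0], "jaw": 0}
    - {"delta_pos": [-0.014, -0.036, 0], "rot": [0, 0, 0], "jaw": 0}
    - {"delta_pos": [-0.014, -0.036, 0], "rot": [0, 0, 0], "jaw": 0}
    - {"delta_pos": [-0.011, -0.032, 0], "rot": [0, 0, 0], "jaw": 0}
    - {"delta_pos": [-0.008, -0.02, 0], "rot": [0, 0, 0], "jaw": 0}
    - {"delta_pos": [0, 0, 0], "rot": [0, 0, 0], "jaw": 0}
    - {"delta_pos": [0, 0, 0], "rot": [0, 0, 0], "jaw": 0}

```text
time: 23.9
tool_pos: [0.3901, -0.3248, 0.2578]
ee_rot: [0.232, 0.973, 0.0, -0.0]
force: [-0.6, 0.7, -0.8]
opening: 0.996
```

Run:
```python
from h import *
c=cam('wrist');o=observe();print(o['tool_pos'],o['ee_rot'],o['force'],o['time'],o['opening'])
print(lid(c,(.39,-.325),.204),lid(c,(.459,-.145),.151))
P=cloud(c).reshape(-1,3);h,s,v=cv2.cvtColor(c['frame'],cv2.COLOR_RGB2HSV).reshape(-1,3).astype(int).T
for k,x0,m in(('yellow',(.459,-.145),(h>22)&(h<34)&(s>150)&(v>100)),('white',(.394,-.325),(s<50)&(v>100))):
  m=m&(np.hypot(*(P[:,:2]-x0).T)<.075)&(abs(P[:,2]-.004)<.008); print(k,m.sum(),cv2.minEnclosingCircle(P[m][:,:2].astype(np.float32)) if m.sum() else 0)
```

```text
[ 0.39027168 -0.32432055  0.25785245] [ 2.31361945e-01  9.72867706e-01  2.30870440e-04 -1.55374384e-04] [-0.689249    1.20823683  0.05795009] 23.95 0.9996588460194205
(2073, array([ 0.3906, -0.3249,  0.2019]), array([0.038, 0.038, 0.008])) (923, array([ 0.4586, -0.1454,  0.1489]), array([0.028, 0.028, 0.008]))
yellow 1512 ((0.4594034254550934, -0.14599744975566864), 0.051526378840208054)
white 2478 ((0.39528295397758484, -0.32513707876205444), 0.050509341061115265)
```

Emit:
send_rows:
  rows:
    - {"delta_pos": [0, 0, -0.03], "rot": [0, 0, 0], "jaw": 0}
    - {"delta_pos": [0, 0, -0.03], "rot": [0, 0, 0], "jaw": 0}
    - {"delta_pos": [0, 0, -0.025], "rot": [0, 0, 0], "jaw": 0}
    - {"delta_pos": [0, 0, -0.016], "rot": [0, 0, 0], "jaw": 0}
    - {"delta_pos": [0, 0, 0], "rot": [0, 0, 0], "jaw": 0}
    - {"delta_pos": [0, 0, 0], "rot": [0, 0, 0], "jaw": 1}
    - {"delta_pos": [0, 0, 0], "rot": [0, 0, 0], "jaw": 1}
    - {"delta_pos": [0, 0, 0], "rot": [0, 0, 0], "jaw": 1}
    - {"delta_pos": [0, 0, 0], "rot": [0, 0, 0], "jaw": 1}
    - {"delta_pos": [0, 0, 0], "rot": [0, 0, 0], "jaw": 1}
    - {"delta_pos": [0, 0, 0], "rot": [0, 0, 0], "jaw": 1}
    - {"delta_pos": [0, 0, 0], "rot": [0, 0, 0], "jaw": 1}
    - {"delta_pos": [0, 0, 0.01], "rot": [0, 0, 0], "jaw": 1}
    - {"delta_pos": [0, 0, 0.02], "rot": [0, 0, 0], "jaw": 1}
    - {"delta_pos": [0, 0, 0], "rot": [0, 0, 0], "jaw": 1}
  squeeze: 60

```text
time: 25.45
tool_pos: [0.3911, -0.3257, 0.1893]
ee_rot: [0.231, 0.973, -0.001, 0.001]
force: [0.1, -1.0, -4.8]
opening: 0.419
```

Emit:
send_rows:
  rows:
    - {"delta_pos": [0, 0, 0.03], "rot": [0, 0, 0], "jaw": 1}
    - {"delta_pos": [0, 0, 0.03], "rot": [0, 0, 0], "jaw": 1}
    - {"delta_pos": [0, 0, 0.03], "rot": [0, 0, 0], "jaw": 1}
    - {"delta_pos": [0, 0, 0.03], "rot": [0, 0, 0], "jaw": 1}
    - {"delta_pos": [0, 0, 0.01], "rot": [0, 0, 0], "jaw": 1}
    - {"delta_pos": [0, 0.01, 0], "rot": [0, 0, 0], "jaw": 1}
    - {"delta_pos": [0, 0.02, 0], "rot": [0, 0, 0], "jaw": 1}
    - {"delta_pos": [0, 0.03, 0], "rot": [0, 0, 0], "jaw": 1}
    - {"delta_pos": [0, 0.035, 0], "rot": [0, 0, 0], "jaw": 1}
    - {"delta_pos": [0, 0.035, 0], "rot": [0, 0, 0], "jaw": 1}
    - {"delta_pos": [0, 0.035, 0], "rot": [0, 0, 0], "jaw": 1}
    - {"delta_pos": [0, 0.035, 0], "rot": [0, 0, 0], "jaw": 1}
    - {"delta_pos": [0, 0.035, 0], "rot": [0, 0, 0], "jaw": 1}
    - {"delta_pos": [0, 0.035, 0], "rot": [0, 0, 0], "jaw": 1}
    - {"delta_pos": [0, 0.035, 0], "rot": [0, 0, 0], "jaw": 1}

```text
time: 26.95
tool_pos: [0.3883, -0.0173, 0.3153]
ee_rot: [0.231, 0.973, 0.0, -0.001]
force: [1.2, 0.1, -4.4]
opening: 0.417
```

Emit:
send_rows:
  rows:
    - {"delta_pos": [0.001, 0.035, 0], "rot": [0, 0, 0], "jaw": 1}
    - {"delta_pos": [0.001, 0.035, 0], "rot": [0, 0, 0], "jaw": 1}
    - {"delta_pos": [0.001, 0.035, 0], "rot": [0, 0, 0], "jaw": 1}
    - {"delta_pos": [0.001, 0.035, 0], "rot": [0, 0, 0], "jaw": 1}
    - {"delta_pos": [0.001, 0.035, 0], "rot": [0, 0, 0], "jaw": 1}
    - {"delta_pos": [0.001, 0.035, 0], "rot": [0, 0, 0], "jaw": 1}
    - {"delta_pos": [0.001, 0.035, 0], "rot": [0, 0, 0], "jaw": 1}
    - {"delta_pos": [0.001, 0.035, 0], "rot": [0, 0, 0], "jaw": 1}
    - {"delta_pos": [0, 0.025, 0], "rot": [0, 0, 0], "jaw": 1}
    - {"delta_pos": [0, 0.013, 0], "rot": [0, 0, 0], "jaw": 1}
    - {"delta_pos": [0, 0.0075, 0], "rot": [0, 0, 0], "jaw": 1}
    - {"delta_pos": [0, 0, 0], "rot": [0, 0, 0], "jaw": 1}
    - {"delta_pos": [0, 0, -0.03], "rot": [0, 0, 0], "jaw": 1}
    - {"delta_pos": [0, 0, -0.03], "rot": [0, 0, 0], "jaw": 1}
    - {"delta_pos": [0, 0, -0.03], "rot": [0, 0, 0], "jaw": 1}
    - {"delta_pos": [0, 0, -0.03], "rot": [0, 0, 0], "jaw": 1}
    - {"delta_pos": [0, 0, -0.02], "rot": [0, 0, 0], "jaw": 1}
    - {"delta_pos": [0, 0, 0], "rot": [0, 0, 0], "jaw": 1}

```text
time: 28.75
tool_pos: [0.3967, 0.3036, 0.1748]
ee_rot: [0.232, 0.973, -0.002, -0.002]
force: [-1.4, -0.8, -4.2]
opening: 0.423
```

Run:
```python
from h import *
c=cam('scene');o=observe();print(o['tool_pos'],o['force'],o['time'])
cv2.imwrite('pics/s5.png',cv2.resize(cv2.cvtColor(c['frame'][80:290,130:410],cv2.COLOR_RGB2BGR),None,fx=2.5,fy=2.5))
```

```text
[0.39765215 0.30436324 0.17649414] [ 0.37765578 -0.47572589 -2.96399023] 28.8
```

View pics/s5.png

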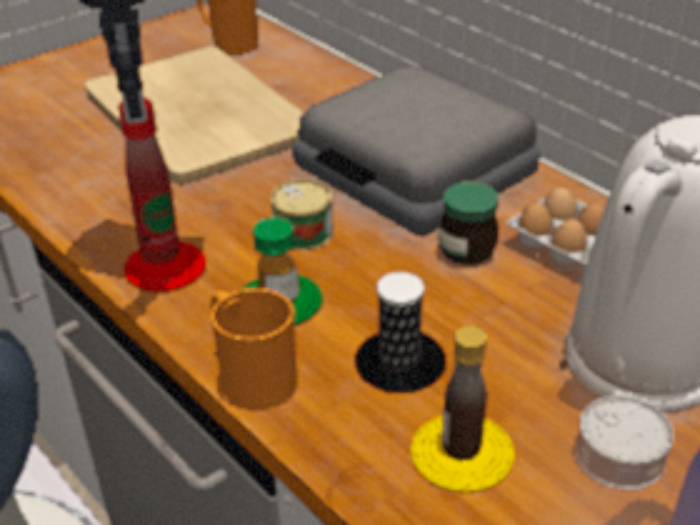

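Ketchup hangs over red (crop (150,190)), others upright. I lower it.

Emit:
send_rows:
  rows:
    - {"delta_pos": [0, 0, -0.01], "rot": [0, 0, 0], "jaw": 1}
    - {"delta_pos": [0, 0, -0.005], "rot": [0, 0, 0], "jaw": 1}
    - {"delta_pos": [0, 0, -0.003], "rot": [0, 0, 0], "jaw": 1}
    - {"delta_pos": [0, 0, -0.002], "rot": [0, 0, 0], "jaw": 1}
    - {"delta_pos": [0, 0, 0], "rot": [0, 0, 0], "jaw": 1}
    - {"delta_pos": [0, 0, 0], "rot": [0, 0, 0], "jaw": 1}

```text
time: 29.4
tool_pos: [0.3992, 0.3062, 0.1584]
ee_rot: [0.231, 0.973, 0.001, 0.001]
force: [-2.8, -0.8, 13.7]
opening: 0.419
```

Emit:
send_rows:
  rows:
    - {"delta_pos": [0, 0, 0.001], "rot": [0, 0, 0], "jaw": 1}
    - {"delta_pos": [0, 0, 0], "rot": [0, 0, 0], "jaw": 0.6}
    - {"delta_pos": [0, 0, 0], "rot": [0, 0, 0], "jaw": 0.3}
    - {"delta_pos": [0, 0, 0], "rot": [0, 0, 0], "jaw": 0}
    - {"delta_pos": [0, 0, 0], "rot": [0, 0, 0], "jaw": 0}
    - {"delta_pos": [0, 0, 0], "rot": [0, 0, 0], "jaw": 0}
    - {"delta_pos": [0, 0, 0.015], "rot": [0, 0, 0], "jaw": 0}
    - {"delta_pos": [0, 0, 0.03], "rot": [0, 0, 0], "jaw": 0}
    - {"delta_pos": [0, 0, 0.035], "rot": [0, 0, 0], "jaw": 0}
    - {"delta_pos": [0, 0, 0.03], "rot": [0, 0, 0], "jaw": 0}
    - {"delta_pos": [0, 0, 0], "rot": [0, 0, 0], "jaw": 0}
  squeeze: 40

```text
time: 30.5
tool_pos: [0.3999, 0.3066, 0.2717]
ee_rot: [0.231, 0.973, 0.002, 0.002]
force: [0.1, 0.6, -0.6]
opening: 0.997
```

Run:
```python
from h import *
c=cam('wrist');o=observe();print(o['tool_pos'],o['time'],o['opening'])
print(lid(c,(.399,.305),.204),lid(c,(.464,.161),.104))
P=cloud(c).reshape(-1,3);h,s,v=cv2.cvtColor(c['frame'],cv2.COLOR_RGB2HSV).reshape(-1,3).astype(int).T
m=((h<6)|(h>174))&(s>190)&(np.hypot(*(P[:,:2]-(.4,.305)).T)<.075)&(abs(P[:,2]-.004)<.008); print(cv2.minEnclosingCircle(P[m][:,:2].astype(np.float32)))
```

```text
[0.39910537 0.30616241 0.26960242] 30.55 0.9991052461025616
(1887, array([0.399 , 0.3063, 0.2018]), array([0.038, 0.037, 0.008])) (964, array([0.4634, 0.1626, 0.1019]), array([0.044, 0.042, 0.008]))
((0.4096805453300476, 0.3055272102355957), 0.06000830605626106)
```

Ketchup stands on red within a millimetre or two. Last is pepper from black to white.

Emit:
send_rows:
  rows:
    - {"delta_pos": [0.0063, -0.019, 0], "rot": [0, 0, 0], "jaw": 0}
    - {"delta_pos": [0.0115, -0.035, 0], "rot": [0, 0, 0], "jaw": 0}
    - {"delta_pos": [0.0115, -0.035, 0], "rot": [0, 0, 0], "jaw": 0}
    - {"delta_pos": [0.0115, -0.035, 0], "rot": [0, 0, 0], "jaw": 0}
    - {"delta_pos": [0.0115, -0.035, 0], "rot": [0, 0, 0], "jaw": 0}
    - {"delta_pos": [0.0115, -0.035, 0], "rot": [0, 0, 0], "jaw": 0}
    - {"delta_pos": [0.0115, -0.035, 0], "rot": [0, 0, 0], "jaw": 0}
    - {"delta_pos": [0.0115, -0.035, 0], "rot": [0, 0, 0], "jaw": 0}
    - {"delta_pos": [0.01, -0.03, 0], "rot": [0, 0, 0], "jaw": 0}
    - {"delta_pos": [0.0057, -0.019, 0], "rot": [0, 0, 0], "jaw": 0}
    - {"delta_pos": [0, 0, -0.03], "rot": [0, 0, 0], "jaw": 0}
    - {"delta_pos": [0, 0, -0.04], "rot": [0, 0, 0], "jaw": 0}
    - {"delta_pos": [0, 0, 0], "rot": [0, 0, 0], "jaw": 0}
    - {"delta_pos": [0, 0, 0], "rot": [0, 0, 0], "jaw": 0}

```text
time: 31.95
tool_pos: [0.5002, -0.0072, 0.1979]
ee_rot: [0.231, 0.973, -0.0, -0.001]
force: [-0.0, 0.1, 0.3]
opening: 0.998
```

Run:
```python
from h import *
c=cam('wrist');o=observe();print(o['tool_pos'],o['ee_rot'],o['time'],o['opening'])
print(lid(c,(.501,-.0075),.104))
```

```text
[ 0.50111107 -0.00729339  0.19888207] [ 2.31158650e-01  9.72916063e-01 -2.81020930e-06  1.08415288e-04] 32.0 1.000976508922968
(2373, array([ 0.5004, -0.0069,  0.102 ]), array([0.046, 0.046, 0.008]))
```

Emit:
send_rows:
  rows:
    - {"delta_pos": [0, 0, -0.03], "rot": [0, 0, 0], "jaw": 0}
    - {"delta_pos": [0, 0, -0.03], "rot": [0, 0, 0], "jaw": 0}
    - {"delta_pos": [0, 0, -0.03], "rot": [0, 0, 0], "jaw": 0}
    - {"delta_pos": [0, 0, -0.03], "rot": [0, 0, 0], "jaw": 0}
    - {"delta_pos": [0, 0, -0.02], "rot": [0, 0, 0], "jaw": 0}
    - {"delta_pos": [0, 0, -0.016], "rot": [0, 0, 0], "jaw": 0}
    - {"delta_pos": [0, 0, 0], "rot": [0, 0, 0], "jaw": 0}
    - {"delta_pos": [0, 0, 0], "rot": [0, 0, 0], "jaw": 1}
    - {"delta_pos": [0, 0, 0], "rot": [0, 0, 0], "jaw": 1}
    - {"delta_pos": [0, 0, 0], "rot": [0, 0, 0], "jaw": 1}
    - {"delta_pos": [0, 0, 0], "rot": [0, 0, 0], "jaw": 1}
    - {"delta_pos": [0, 0, 0], "rot": [0, 0, 0], "jaw": 1}
    - {"delta_pos": [0, 0, 0], "rot": [0, 0, 0], "jaw": 1}
    - {"delta_pos": [0, 0, 0], "rot": [0, 0, 0], "jaw": 1}
    - {"delta_pos": [0, 0, 0.015], "rot": [0, 0, 0], "jaw": 1}
    - {"delta_pos": [0, 0, 0.03], "rot": [0, 0, 0], "jaw": 1}
    - {"delta_pos": [0, 0, 0.035], "rot": [0, 0, 0], "jaw": 1}
    - {"delta_pos": [0, 0, 0.035], "rot": [0, 0, 0], "jaw": 1}
    - {"delta_pos": [0, 0, 0.035], "rot": [0, 0, 0], "jaw": 1}
    - {"delta_pos": [0, 0, 0.03], "rot": [0, 0, 0], "jaw": 1}

```text
time: 34.0
tool_pos: [0.5008, -0.0074, 0.2246]
ee_rot: [0.231, 0.973, 0.0, 0.001]
force: [0.8, 0.2, -1.6]
opening: 0.52
```

Emit:
send_rows:
  rows:
    - {"delta_pos": [-0.0034, -0.01, 0], "rot": [0, 0, 0], "jaw": 1}
    - {"delta_pos": [-0.007, -0.02, 0], "rot": [0, 0, 0], "jaw": 1}
    - {"delta_pos": [-0.0107, -0.032, 0], "rot": [0, 0, 0], "jaw": 1}
    - {"delta_pos": [-0.0107, -0.032, 0], "rot": [0, 0, 0], "jaw": 1}
    - {"delta_pos": [-0.0107, -0.032, 0], "rot": [0, 0, 0], "jaw": 1}
    - {"delta_pos": [-0.0107, -0.032, 0], "rot": [0, 0, 0], "jaw": 1}
    - {"delta_pos": [-0.0107, -0.032, 0], "rot": [0, 0, 0], "jaw": 1}
    - {"delta_pos": [-0.0107, -0.032, 0], "rot": [0, 0, 0], "jaw": 1}
    - {"delta_pos": [-0.0107, -0.032, 0], "rot": [0, 0, 0], "jaw": 1}
    - {"delta_pos": [-0.0107, -0.032, 0], "rot": [0, 0, 0], "jaw": 1}
    - {"delta_pos": [-0.007, -0.02, 0], "rot": [0, 0, 0], "jaw": 1}
    - {"delta_pos": [-0.0035, -0.0115, 0], "rot": [0, 0, 0], "jaw": 1}
    - {"delta_pos": [0, 0, -0.02], "rot": [0, 0, 0], "jaw": 1}
    - {"delta_pos": [0, 0, -0.04], "rot": [0, 0, 0], "jaw": 1}
    - {"delta_pos": [0, 0, -0.04], "rot": [0, 0, 0], "jaw": 1}
    - {"delta_pos": [0, 0, -0.035], "rot": [0, 0, 0], "jaw": 1}
    - {"delta_pos": [0, 0, -0.02], "rot": [0, 0, 0], "jaw": 1}
    - {"delta_pos": [0, 0, -0.01], "rot": [0, 0, 0], "jaw": 1}
    - {"delta_pos": [0, 0, 0], "rot": [0, 0, 0], "jaw": 1}

```text
time: 35.9
tool_pos: [0.3939, -0.3242, 0.0562]
ee_rot: [0.231, 0.973, 0.001, -0.001]
force: [0.9, -0.0, -0.2]
opening: 0.524
```

Emit:
send_rows:
  rows:
    - {"delta_pos": [0, 0, -0.008], "rot": [0, 0, 0], "jaw": 1}
    - {"delta_pos": [0, 0, -0.004], "rot": [0, 0, 0], "jaw": 1}
    - {"delta_pos": [0, 0, -0.0025], "rot": [0, 0, 0], "jaw": 1}
    - {"delta_pos": [0, 0, 0], "rot": [0, 0, 0], "jaw": 1}
    - {"delta_pos": [0, 0, 0], "rot": [0, 0, 0], "jaw": 0.6}
    - {"delta_pos": [0, 0, 0], "rot": [0, 0, 0], "jaw": 0.3}
    - {"delta_pos": [0, 0, 0], "rot": [0, 0, 0], "jaw": 0}
    - {"delta_pos": [0, 0, 0], "rot": [0, 0, 0], "jaw": 0}
    - {"delta_pos": [0, 0, 0], "rot": [0, 0, 0], "jaw": 0}
    - {"delta_pos": [0, 0, 0.015], "rot": [0, 0, 0], "jaw": 0}
    - {"delta_pos": [0, 0, 0.035], "rot": [0, 0, 0], "jaw": 0}
    - {"delta_pos": [0, 0, 0.04], "rot": [0, 0, 0], "jaw": 0}
    - {"delta_pos": [0, 0, 0.04], "rot": [0, 0, 0], "jaw": 0}
    - {"delta_pos": [0, 0, 0.04], "rot": [0, 0, 0], "jaw": 0}
    - {"delta_pos": [0, 0, 0.04], "rot": [0, 0, 0], "jaw": 0}
    - {"delta_pos": [0, 0, 0], "rot": [0, 0, 0], "jaw": 0}
    - {"delta_pos": [0, 0, 0], "rot": [0, 0, 0], "jaw": 0}

```text
time: 37.6
tool_pos: [0.3945, -0.3251, 0.2531]
ee_rot: [0.231, 0.973, -0.0, 0.001]
force: [0.8, -0.0, -0.9]
opening: 0.997
```

Run:
```python
from h import *
o=observe();print(o['tool_pos'],o['time'],o['force'])
c=cam('wrist');print('pepper w',lid(c,(.394,-.325),.104))
c=cam('top')
for k,x0,z in(('ketchup',(.399,.305),.204),('spice',(.464,.16),.104),('pepper',(.394,-.325),.104),('soy',(.459,-.145),.151),('mug',(.365,.06),.101)):
  try: print(k,lid(c,x0,z,.05))
  except Exception as e: print(k,'not seen')
c=cam('scene');save(c,'s6.png')
P=cloud(c).reshape(-1,3)
m=(P[:,2]>.026)&(P[:,2]<.09)&(np.hypot(*(P[:,:2]-(.365,.058)).T)<.06)
from scipy.optimize import least_squares
print('mug scene',least_squares(lambda q:np.hypot(*(P[m][:,:2]-q).T)-.0405,(.365,.058),loss='soft_l1',f_scale=.002).x.round(4),'was .3652 .0576')
```

```text
[ 0.39445587 -0.3250548   0.25306072] 37.6 [ 0.81034835 -0.01031745 -0.92301704]
pepper w (1715, array([ 0.3935, -0.3245,  0.1025]), array([0.046, 0.046, 0.007]))
ketchup (199, array([0.3981, 0.3066, 0.2035]), array([0.036, 0.037, 0.01 ]))
spice (226, array([0.4634, 0.163 , 0.1042]), array([0.044, 0.044, 0.01 ]))
pepper (185, array([ 0.3948, -0.322 ,  0.1039]), array([0.039, 0.044, 0.01 ]))
soy (98, array([ 0.4581, -0.1443,  0.1509]), array([0.026, 0.026, 0.009]))
mug (78, array([0.369 , 0.0573, 0.0994]), array([0.072, 0.071, 0.008]))
mug scene [0.3652 0.0577] was .3652 .0576
```

View pics/s6.png

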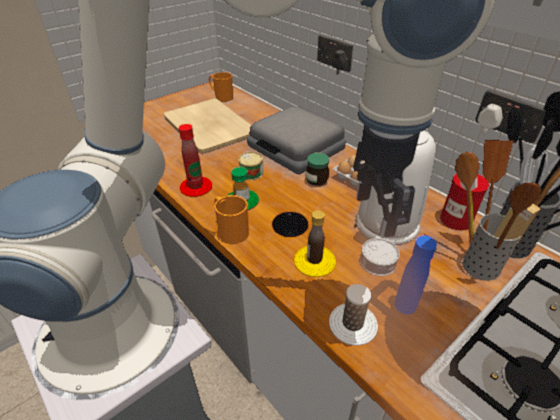

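All four stand upright on their own coasters: ketchup (190,160), spice (240,187), soy (316,240) and pepper (355,312). The mug has not moved, and the gripper is clear.

```bash
python3 -c "from h import *; print(close_job())"
```

```text
the job is handed in; nothing more can be done
None
```

All four condiments are on their matching coasters and the job is handed in at about 38 s of the 152 s allowed. It returned no verdict.

- **Order:** I parked the pepper on black, then moved spice to green, soy to yellow, ketchup to red, and finally pepper to white.
- **Final positions:** in the last camera checks each lid was about 3 mm or less from its coaster's centre, at the height expected for standing upright on the coaster. The limit is 15 mm.
- **Mug:** the scene camera puts it within 0.1 mm of where it started.
- **Robot:** the open gripper was clear, about 25 cm above the worktop.

**What went wrong or disagreed:**
- The first move call was refused because I left out the turn value.
- The first grasp of the spice jar closed through its lid, which is not solid. The jar did not move, and I gripped it lower on the glass the second time.
- The top and scene cameras differ by about 2–4 mm in y.
- One last colour fit of the red coaster was off because the ketchup bottle spoiled it, so I relied on the earlier fits.

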